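# Lock up a lino block in the printing bed

## Robot

A 6-joint arm with a two-finger parallel gripper is mounted at the origin on the work surface. World frame = base frame: x ahead of the robot, y to its left, z up, the work surface at z = 0. Lengths are in mm, angles in degrees, forces in N, time in s.
With the tool pointing down it reaches from about 300 to 850 mm from the base axis. Payload 4.2 kg.
Tool frame: the origin (TCP) lies on the centre line of the jaws, within the pads' length; the fingertips stand 11 mm ahead of it and the grasp point (between the pads) lies 8 mm behind it; z points along the fingers, y is the line along which they close (so a half turn about z gives the same grasp; the last joint's range is limited). The gripper opens to 91 mm and grips with 3 to 60 N. Pads are 32 mm wide; open, the fingers measure 118 mm over their backs; the gripper's body (76 mm by 178 mm) begins 60 mm behind the grasp point.
Start: joints at [-66.062, 18.312, 89.639, -0, 72.044, -1.146], TCP at [243.775, -520.784, 224.976] pointing down, gripper open.
Joint ranges: [-177.97, 177.97], [-48.28, 115.42], [12.27, 149.76], [-77.06, 257.06], [2.81, 150.46], [-146.56, 146.56]. Speed limits (degrees/s): [147.25, 147.25, 180, 180, 180, 180].

## Interface

Orientations are given as [roll, pitch, yaw] about the fixed x, y, z axes, in that order (R = Rz(yaw) Ry(pitch) Rx(roll)).
In Python, from workcell import env, grab_frame, camera_model, models gives the robot as it stands.
- The arm moves only by the shell command python3 -m crank 'ROWS' [FORCE]. ROWS is text: rows parted by semicolons, each of 7 numbers parted by spaces: the closure, from -1 (fully open) to 1 (shut), so that 0 is half open, then the shift along the tool's x, y, z in mm, then the turn, a rotation vector about the tool's x, y, z in degrees. A call has 1 to 10 rows; each row shifts and turns the commanded pose from where the row before left it, along the tool's axes as they then stand; what a row does not reach is not made up. A row lasts 1/8 s, in which the tool goes at most 62.5 mm and 10.7 degrees, less where a joint would pass 70% of its speed; a pose out of reach is approached as far as the arm can. A call is refused whole if a number of a shift passes 62.5 or a number of a turn 10.7, either way. A call with a gripper value outside its range is refused whole. The fingers move at their own pace and stop on an object; FORCE is the grip in N (left out, the last holds). Time passes only in rows, so rows that do not move let the fingers close. It gives the time, the measured TCP pose, the force, the opening and the grip force at its end, in the units of the state.
- env.state(): the state, without advancing time (a new reading comes with each control period).
- grab_frame(name): name is "side" or "top"; returns the picture (384x512x3 uint8, blue, green, red); there is no depth.
- camera_model(name): a dict with "K" (3x3 intrinsics, pixels), "R" (3x3) and "t" (3): a world point X has camera coordinates R X + t. Camera axes: x right, y down, z forward; pixel columns grow to the right and rows downward; lengths in mm; the calibration is good to about 2 mm. A picture is of the moment at which its call begins. camera_model takes no time and is no camera call.
- env.job_done(): hands the job in; it is judged then, once.
Trained networks look in the newest picture that a camera, given by its name, has taken for a name from the list of things; names that differ only in an ending like _2 or _b are one class to them, and where a whole thing is asked for, a point or a joint stands for the part that bears it (a point fixed in the world has none). Each returns a list of dicts, best first, with "p" (0 to 1); they miss things now and then, are a little off and sometimes report something else, mostly with a low value. They report only what shows in the picture. A call takes as long as a camera call.
- models.search_frame(name, camera): "point" ([x, y, z] in mm, in world coordinates, good to about 4 mm: the middle of the surface that is visible of it).
The state is a dict: "time_s": time; "qpos": joint angles; "qvel": joint speeds; "effort": joint torques, N m; "ee_pos": TCP position; "ee_rot": TCP orientation; "force": force on the tool from outside, world axes, zero at the start; "torque": the same for the moment, N m; "gripper_width": finger opening in mm; "gripper_force": force on a finger pad.
Only numpy, scipy, OpenCV 4.12 (cv2) and the standard library are available. Lean on these libraries where they do the work, as an engineer would, in place of code of your own. Each camera call takes 0.05 s, during which the arm holds its last target. There are 200 camera calls.

## Task

Lock the lino block up in the printing bed, ready for the press: slide the clamp bar forward by its knob until it holds the block hard against the metal fence, then set the wooden thumb wedge on the bed, thin end first, in the gap behind the bar and slide it along its ramp until it jams the bar fast and stays so by itself. Push it home firmly, as with a thumb, but do not force it, and leave the other things on the table alone.

Things in the scene. Friction and masses are not known exactly. Their poses are not given: they have to be found in the camera images.
- bed: Printing bed fixed to the table: plywood board 225 x 360 x 18 mm. Origin: centre of its underside; x to the metal fence, y to the open end of the wedge gap, z up. 'bed (x, y, z)' below means mm in this frame. From far to near lie fence, block, sliding bar, wedge gap, ramp cheek. Batten 16 high at y -132 to -110.
- fence (a point): Foot of the fence's near face, at bed (84.5, -20, 18). Aluminium fence, 22 mm high, 260 long, along the bed's far edge. The block, seated, fills bed x 4.5 to 84.5.
- mouth (a point): Open end of the wedge gap when the bar is seated, at bed (-41, 40, 18), midway between the bar's back face (plain, at bed x -23.5, from y -95 to 55) and the ramp. The wedge goes in along bed -y. The gap is about 35 mm wide here and narrows to about 22.5 at y -50.
- ramp (a point): Where the ramp's middle stands by design, at bed (-52.5, -5, 18). The ramp is the face, slanting 1 in 7, of a wooden cheek 26 mm high, bolted down through slots from bed y -50 to 40. It was set by eye and may truly stand up to 3 mm nearer to the bar or farther, so the place where the wedge jams differs by up to 21 mm either way and has to be felt.
- bar (a joint): Clamp bar, wood, 28 x 150 x 25 mm, in two slots: metres it stands back from its seated place; 0 = block seated between bar and fence; grows towards bed -x, at most 0.020. It slides with about 1 N of friction and stays where left.
- bar_knob (a point): Middle of the widest part of the turned knob on the bar's top (26 mm across here, 31 tall, base 18, standing on the bar's top at bed z 43; this point at bed z 62 and 14 mm before the bar's back face). Push it along bed +x to close the bar; 5 to 15 N seats the block.
- block: Lino printing block, 80 x 140 x 23 mm, brown board with a carved grey face up, about 0.22 kg, loose on the bed between fence and bar. Origin: centre of its underside; x to the fence, y along it. Seated, its origin is at bed x 44.5.
- wedge: Thumb wedge, pale wood, 0.13 kg, left of the bed. Origin: underside, under the middle of its head; x to the thin end, z up. Head: x -24 to 20, y -20 to 20 mm, 36 high, end round, sides straight from x -10. Wedge part x 20 to 130 mm, 26 high: straight face (to the bar) y 22, slanted face (1 in 7) from y -18 at the head to y -2. In place: flat on the bed, x along bed -y, origin at bed x -45.5.
- wedge_end (a point): Middle of the head's round end, 18 mm above the underside (wedge x -24): push here to drive the wedge, its straight face kept along the bar's back. A steady push of 15 to 25 N jams it well and it then stays by friction; the squeeze on the bar is about 0.7 of the push; over 28 N of squeeze bruises bar and block. It jams with the wedge's origin at bed y 69 to 111.
- wedge_tip (a point): Middle of the thin end (24 mm thick), at the underside: wedge x 130, y 10 mm.
- strip: Bystander: plain straight wooden strip 150 x 25 x 20 mm, not tapered, no head; origin under its centre.
- gouge: Bystander: lino gouge with dark wooden handle, 120 mm long, lying on the bed's right end; origin under its middle.
- spool: Bystander: thread spool 59 mm tall, 38 across, standing to the left; origin under its centre.

How it is judged:
By the outcome, as a careful person would: the job done as asked, in the order asked, and still so for the second after the job is handed in, with the robot touching nothing.
It also fails if it takes over 72 s, if anything falls off the work surface, if the arm or the gripper's body presses on something with over 40 N, if the wrist force passes 120 N, or if a joint passes its speed limit or range.

## Working session

There is one attempt and no reset: what is moved stays moved. The work goes in short steps, Python scripts to look and compute and a shell command to move; the robot and the scene stay as the last step left them, time stands still between calls to the robot, and variables do not carry over. Pictures are saved under pics/ and viewed, at most 10 in all, crops included, and the job is handed in when it is done.

```bash
mkdir -p pics; ls; python3 - <<'E'
from workcell import env, grab_frame, camera_model, models
import cv2
for c in ("side","top"):
    cv2.imwrite(f"pics/{c}0.png",grab_frame(c))
    for n in ["bed","fence","bar_knob","block","wedge","wedge_end","wedge_tip","mouth","strip","gouge","spool"]:
        try: r=models.search_frame(n,c)
        except Exception as e: r=[];print(n,e)
        print(c,n,[([round(v) for v in d["point"]],round(d["p"],2)) for d in r[:2]])
s=env.state();print(s["time_s"],s["ee_pos"],s["ee_rot"],s["gripper_width"])
E
```

```text
pics
side bed [([553, 21, 18], 0.89)]
side fence [([555, 22, 13], 0.83)]
side bar_knob [([553, -71, 47], 0.58)]
side block [([619, -41, 39], 0.7)]
side wedge [([456, 344, 29], 0.97)]
side wedge_end [([455, 340, 26], 0.92), ([556, 23, 15], 0.62)]
side wedge_tip [([452, 341, 26], 0.6)]
side mouth [([549, 22, 16], 0.74)]
side strip [([635, 235, 15], 0.97)]
side gouge [([608, -207, 34], 0.62)]
side spool [([474, 420, 38], 0.76)]
top bed [([570, -28, 18], 0.84), ([625, -58, 39], 0.49)]
top fence [([571, -28, 16], 0.65)]
top bar_knob [([560, -78, 41], 0.76), ([624, -56, 42], 0.59)]
top block [([626, -57, 41], 0.64)]
top wedge [([461, 328, 29], 0.69)]
top wedge_end [([466, 330, 25], 0.91)]
top wedge_tip [([463, 331, 26], 0.59)]
top mouth [([567, -26, 13], 0.7)]
top strip [([650, 231, 18], 0.79)]
top gouge [([614, -212, 39], 0.78), ([568, -28, 14], 0.17)]
top spool [([484, 412, 62], 0.52), ([570, -28, 19], 0.44)]
1.2 [ 243.76942972 -520.78789952  224.9678922 ] [ 1.79995209e+02 -1.37835977e-03  2.50829956e+01] 91.05903471859445
```

View pics/top0.png

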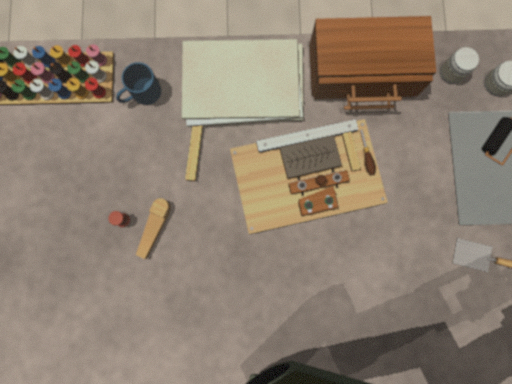

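View pics/side0.png

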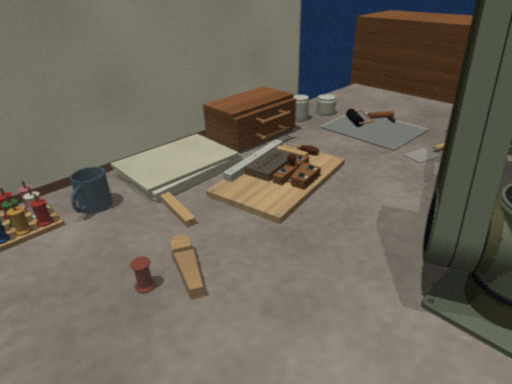

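The top picture shows the bed with corners near (232,150), (369,121), (386,203) and (250,230), and the knob at about (321,181). The wedge head is at (160,207) and its thin end at (143,256). The side view agrees. I'll enlarge both areas.

```bash
python3 - <<'E'
import cv2
im=cv2.imread("pics/top0.png")
def crop(x0,y0,w,h,s,f):
    c=cv2.resize(im[y0:y0+h,x0:x0+w],None,fx=s,fy=s,interpolation=cv2.INTER_CUBIC)
    for x in range(x0-x0%10+10,x0+w,10):
        cv2.line(c,(int((x-x0+.5)*s),0),(int((x-x0+.5)*s),6),(0,0,255),1); cv2.putText(c,str(x),(int((x-x0)*s)-8,16),0,.35,(0,0,255))
    for y in range(y0-y0%10+10,y0+h,10):
        cv2.line(c,(0,int((y-y0+.5)*s)),(6,int((y-y0+.5)*s)),(0,0,255),1); cv2.putText(c,str(y),(8,int((y-y0)*s)+6),0,.35,(0,0,255))
    cv2.imwrite(f,c)
crop(226,112,165,124,4.8,"pics/bedc.png")
crop(120,190,80,75,8,"pics/wedc.png")
E
```

```text
(no output)
```

View pics/bedc.png

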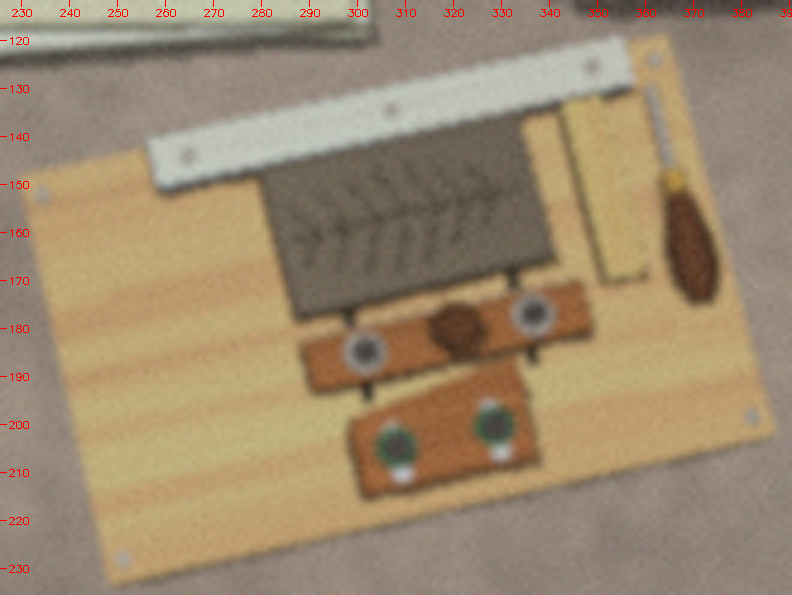

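View pics/wedc.png

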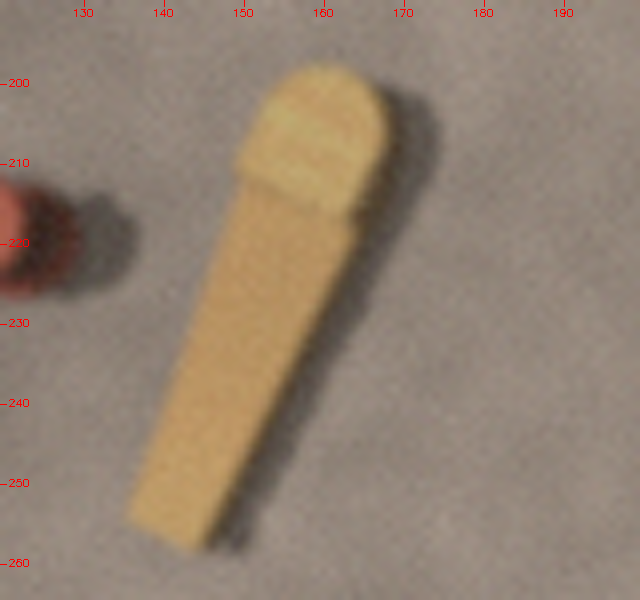

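The bed crop shows the bed corners at crop (22,177), (667,36), (775,433) and (108,583). The bar stands back from the block, with its back edge running (313,393) to (592,335). In the wedge crop the tip corners are at (130,520) and (203,553), and the round end is at (320,62). Next I'll fit the poses.

```bash
cat > h.py <<'E'
import numpy as np
from scipy.optimize import least_squares
from workcell import env, grab_frame, camera_model, models
def proj(X,c="top"):
    m=camera_model(c); p=(np.array(X)@np.array(m["R"]).T+m["t"])@np.array(m["K"]).T
    return p[:,:2]/p[:,2:]
def Tz(p,P):
    P=np.array(P,float); a=np.radians(p[2]); R=np.array([[np.cos(a),-np.sin(a)],[np.sin(a),np.cos(a)]])
    return np.c_[P[:,:2]@R.T+p[:2],P[:,2]]
def px(c,x0,y0,s): return (np.array(c,float)+.5)/s-.5+[x0,y0]
E
python3 - <<'E'
from h import *
bc=[(-112.5,180),(-112.5,-180),(112.5,-180),(112.5,180)]
uv=px([(108,583),(775,433),(667,36),(22,177),(313,393),(592,335),(580,280),(300,343)],226,112,4.8)
def pts(p):
    B=[(x,y,18) for x,y in bc]+[(-23.5-p[3],55,43),(-23.5-p[3],-95,43),(4.5-p[3],-95,43),(4.5-p[3],55,43)]
    return Tz(p,B)
r=least_squares(lambda p:(proj(pts(p))-uv).ravel(),[570,-28,10,5],loss="soft_l1")
print("bed",r.x.round(2),(proj(pts(r.x))-uv).round(1).tolist())
b=r.x
for n,q in dict(knob=(-9.5-b[3],-20,62),fence=(84.5,-20,18),mouth=(-41,40,18),wend=(-45.5,150,0)).items(): print(n,Tz(b,[q]).round(1))
uv2=px([(203,553),(130,520),(320,62),(240,178),(355,222)],120,190,8)
W=[(130,22,26),(130,-2,26),(-24,0,36),(20,-20,36),(20,20,36)]
# order: straight face on picture's right
f=lambda p:(proj(Tz(p,W))-np.array(uv2)).ravel()
for y0 in (150,):
    s=[least_squares(f,[460,340,a]) for a in (-170,-90,170)]; s=min(s,key=lambda q:q.cost)
    print("wedge",s.x.round(2),s.cost,s.fun.round(1))
E
```

```text
bed [586.08 -58.66  11.09  17.81] [[-0.2, 0.3], [-0.1, 0.6], [-0.2, -0.2], [-0.9, -0.5], [0.1, 0.3], [0.6, -0.6], [0.3, 0.1], [0.2, -0.2]]
knob [[563.1 -83.5  62. ]]
fence [[672.8 -62.   18. ]]
mouth [[538.2 -27.3  18. ]]
wend [[512.6  79.8   0. ]]
wedge [512.07 317.18 155.82] 8.10829861789594 [ 0.3  0.2  0.6  0.5  2.7  0.5 -2.  -0.9 -1.7 -0.2]
```

```bash
python3 -m crank '1 0 0 0 0 0 -10.7;1 0 0 0 0 0 -10.7;1 0 0 0 0 0 -10.7;1 0 0 0 0 0 -10.7;1 0 0 0 0 0 -10.7;1 0 0 0 0 0 -10.7;1 0 0 0 0 0 -10.7;1 0 0 0 0 0 -1.1' 20; python3 - <<'E'
from h import *
b=[586.08,-58.66,11.09]
s=env.state();print(s["ee_pos"],s["ee_rot"],s["gripper_width"],s["force"])
a=np.radians(b[2]);d=np.array(s["ee_pos"])[:2]-b[:2];print("bed",d@[np.cos(a),np.sin(a)],d@[-np.sin(a),np.cos(a)])
uv2=px([(203,553),(130,520),(240,178),(355,222)],120,190,8)
W=[(130,22,26),(130,-2,26),(20,-20,36),(20,20,36)]
r=least_squares(lambda p:(proj(Tz(p,W))-uv2).ravel(),[512,317,155]);print(r.x,r.fun.round(1))
print("end",proj(Tz(r.x,[(-24,0,36)])))
E
```

```text
time_s: 2.2
ee_pos: [243.8, -520.8, 225.0]
ee_rot: [180.0, 0.0, 101.0]
force: [0.3, -1.0, -0.1]
gripper_width: 14.2
gripper_force: 0.0
[ 243.78476397 -520.78597791  224.98825913] [1.79995762e+02 7.30693311e-03 1.01017708e+02] 14.24382396671663 [ 0.34120751 -0.96384698 -0.12352367]
bed -424.79355388833153 -387.6556263593897
[510.33035011 311.98729377 152.94341553] [-0.1  0.2  0.4  0.  -0.1 -0.8 -0.1  0.6]
end [[164.80942451 198.59815464]]
```

```bash
python3 -m crank '1 61 59 0 0 0 0;1 61 59 0 0 0 0;1 61 59 0 0 0 0;1 61 59 0 0 0 0;1 61 59 0 0 0 0;1 61 59 0 0 0 0;1 0 0 60 0 0 0;1 0 0 50 0 0 0;1 0 0 20 0 0 0;1 0 0 0 0 0 0'; python3 - <<'E'
from h import *
import cv2
im=grab_frame("side");c=cv2.resize(im[120:230,190:370],None,fx=4,fy=4);cv2.imwrite("pics/k1.png",c)
s=env.state();print(s["ee_pos"],s["ee_rot"],s["force"])
b=[586.08,-58.66,11.09];a=np.radians(b[2]);d=np.array(s["ee_pos"])[:2]-b[:2];print("bed",d@[np.cos(a),np.sin(a)],d@[-np.sin(a),np.cos(a)])
E
```

```text
time_s: 3.45
ee_pos: [446.9, -205.6, 93.7]
ee_rot: [-179.8, -0.1, 101.0]
force: [0.2, -0.7, 1.1]
gripper_width: 0.6
gripper_force: 0.0
[ 447.90299873 -206.18948602   94.94116085] [-1.79975474e+02 -1.44119654e-02  1.00993802e+02] [0.41945411 0.70263149 0.2395056 ]
bed -163.9741178281854 -118.19611502205326
```

View pics/k1.png

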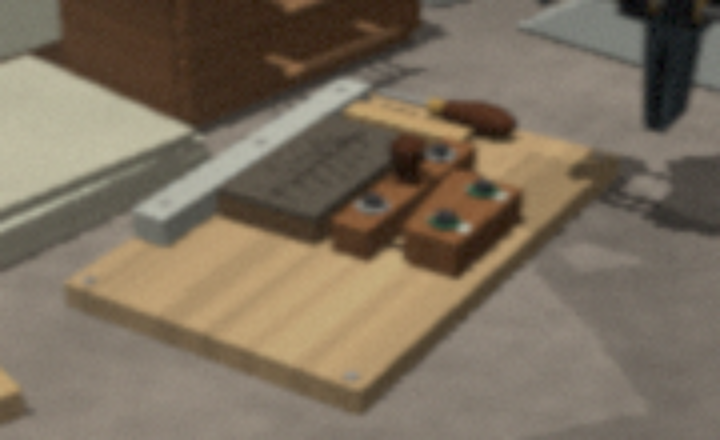

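The picture shows the closed fingers at the right, still short of the bed. The knob is at crop (408,160), and the cheek bolts are low. The joint-speed limit cut the rows short, so I'll use smaller steps.

```bash
python3 -m crank '1 24 23 0 0 0 0;1 24 23 0 0 0 0;1 24 23 0 0 0 0;1 24 23 0 0 0 0;1 2 0 13 0 0 0;1 0 0 13 0 0 0;1 0 0 0 0 0 0'; python3 - <<'E'
from h import *
s=env.state();print(s["ee_pos"],s["ee_rot"],s["force"])
b=[586.08,-58.66,11.09];a=np.radians(b[2]);d=np.array(s["ee_pos"])[:2]-b[:2];print("bed",d@[np.cos(a),np.sin(a)],d@[-np.sin(a),np.cos(a)])
E
```

```text
time_s: 4.38
ee_pos: [517.7, -92.9, 67.8]
ee_rot: [-179.8, -0.0, 101.0]
force: [0.4, 0.2, 1.0]
gripper_width: 0.5
gripper_force: 0.0
[517.71481958 -92.93399671  67.82682735] [-1.79833119e+02 -4.90028136e-02  1.01006973e+02] [0.39163479 0.18723637 0.9653379 ]
bed -73.68117327671986 -20.48388266162774
```

```bash
python3 -m crank '1 0 10 0 0 0 0;1 0 8 0 0 0 0;1 0 5 0 0 0 0;1 0 4 0 0 0 0;1 0 3 0 0 0 0;1 0 0 0 0 0 0';python3 -m crank '1 0 2 0 0 0 0;1 0 2 0 0 0 0;1 0 0 0 0 0 0'
```

```text
time_s: 5.12
ee_pos: [548.9, -86.4, 68.9]
ee_rot: [180.0, 0.0, 101.1]
force: [0.5, 0.6, 0.3]
gripper_width: 0.7
gripper_force: 0.0
time_s: 5.5
ee_pos: [552.7, -85.6, 68.9]
ee_rot: [180.0, -0.0, 101.1]
force: [0.2, -0.7, -0.3]
gripper_width: 0.9
gripper_force: 0.2
```

```bash
python3 -m crank '1 0 2 0 0 0 0;1 0 1 0 0 0 0;1 0 0 0 0 0 0'; python3 -m crank '1 0 2 0 0 0 0;1 0 1 0 0 0 0;1 0 0 0 0 0 0'; python3 -c "
from h import *
import cv2
im=grab_frame('side');cv2.imwrite('pics/k2.png',cv2.resize(im[110:220,200:360],None,fx=4,fy=4))"
```

```text
time_s: 5.88
ee_pos: [555.5, -85.1, 68.9]
ee_rot: [-180.0, -0.0, 101.1]
force: [-0.3, -1.5, 0.4]
gripper_width: 0.4
gripper_force: 0.5
time_s: 6.25
ee_pos: [558.3, -84.6, 68.9]
ee_rot: [-180.0, -0.0, 101.1]
force: [-1.9, -0.6, 0.6]
gripper_width: 0.5
gripper_force: 1.1
```

View pics/k2.png

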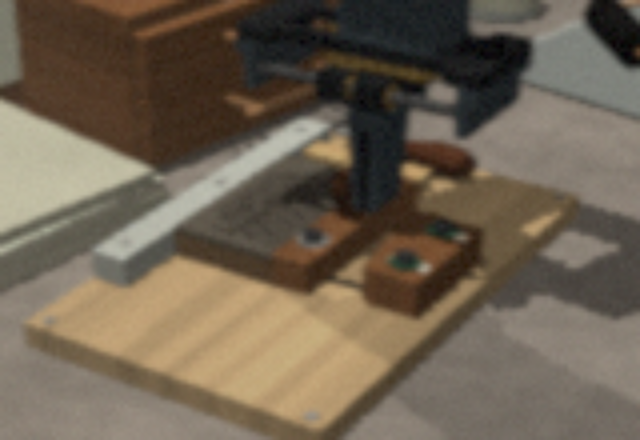

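The picture shows the finger at the knob (345,195) and the bar now touching the block. The bar's friction is already showing in the force, so I'll keep going until the force rises.

```bash
python3 -m crank '1 0 1.5 0 0 0 0;1 0 0 0 0 0 0'; python3 -m crank '1 0 1.5 0 0 0 0;1 0 0 0 0 0 0';python3 -m crank '1 0 1 0 0 0 0;1 0 0 0 0 0 0'
```

```text
time_s: 6.55
ee_pos: [558.9, -84.4, 68.8]
ee_rot: [-179.9, -0.0, 101.1]
force: [-4.9, -1.3, 2.1]
gripper_width: 0.3
gripper_force: 2.6
time_s: 6.8
ee_pos: [559.0, -84.4, 68.8]
ee_rot: [-179.7, -0.0, 101.1]
force: [-7.2, -2.8, 5.4]
gripper_width: 0.6
gripper_force: 4.3
time_s: 7.05
ee_pos: [559.0, -84.4, 68.8]
ee_rot: [-179.6, -0.0, 101.1]
force: [-10.2, -2.2, 6.6]
gripper_width: 0.4
gripper_force: 5.4
```

```bash
python3 -m crank '1 0 1 0 0 0 0;1 0 0 0 0 0 0'
```

```text
time_s: 7.3
ee_pos: [559.1, -84.3, 68.8]
ee_rot: [-179.5, -0.0, 101.1]
force: [-12.2, -3.9, 7.5]
gripper_width: 0.9
gripper_force: 6.6
```

```bash
python3 -m crank '1 0 -10 0 0 0 0;1 0 -20 0 0 0 0;1 0 0 -40 0 0 0;-1 0 0 -40 0 0 0;-1 0 0 -20 0 0 10.7;-1 0 0 0 0 0 10.7;-1 0 0 0 0 0 10.7;-1 0 0 0 0 0 10.7;-1 0 0 0 0 0 10.7;-1 0 0 0 0 0 10.7'
python3 -m crank '-1 0 0 0 0 0 10.7;-1 0 0 0 0 0 10.7;-1 0 0 0 0 0 10.7;-1 0 0 0 0 0 10.7;-1 0 0 0 0 0 10.7;-1 0 0 0 0 0 7.8;-1 0 0 0 0 0 0'
python3 - <<'E'
from h import *
s=env.state();p=np.array(s["ee_pos"]);y=np.radians(s["ee_rot"][2]);print(p,s["ee_rot"],s["qpos"])
g=Tz([510.3,312,152.9],[(-7,0,0)])[0];d=g[:2]-p[:2]
print("target",g,"tool shift",d@[np.cos(y),np.sin(y)],d@[np.sin(y),-np.cos(y)])
E
```

```text
time_s: 8.55
ee_pos: [535.2, -89.4, 169.3]
ee_rot: [179.9, -0.2, 36.5]
force: [-0.8, 0.0, 0.2]
gripper_width: 67.6
gripper_force: 0.0
time_s: 9.43
ee_pos: [534.9, -89.4, 169.2]
ee_rot: [-179.9, -0.1, -24.3]
force: [-1.0, 0.2, -0.2]
gripper_width: 91.3
gripper_force: 0.0
[534.86016807 -89.40389312 169.21277219] [-1.79948882e+02 -1.33613290e-01 -2.43268060e+01] [-1.07155436e+01  1.77348053e+01  9.90005607e+01  2.04474168e-02
  6.31227451e+01  1.03601982e+02]
target [516.53148963 308.81118565   0.        ] tool shift -180.74229167806817 -355.3074913578064
```

```bash
python3 -m crank '-1 -20 -39.5 0 0 0 0;-1 -20 -39.5 0 0 0 0;-1 -20 -39.5 0 0 0 0;-1 -20 -39.5 0 0 0 0;-1 -20 -39.5 0 0 0 0;-1 -20 -39.5 0 0 0 0;-1 -20 -39.5 0 0 0 0;-1 -20 -39.5 0 0 0 0;-1 -20 -39 0 0 0 0;-1 0 0 0 0 0 0'
python3 - <<'E'
from h import *
import cv2
s=env.state();print(s["ee_pos"],s["ee_rot"],s["qpos"])
t=grab_frame("top");cv2.imwrite("pics/t3.png",t)
u=grab_frame("side")
a=cv2.resize(t[112:236,226:391],None,fx=4.8,fy=4.8,interpolation=cv2.INTER_CUBIC)
b=cv2.resize(u[205:315,120:260],None,fx=4,fy=4,interpolation=cv2.INTER_CUBIC)
cv2.imwrite("pics/t3c.png",a);cv2.imwrite("pics/s3c.png",b)
for n in("bar_knob","block","bed"):print(n,[(np.round(d["point"]),d["p"]) for d in models.search_frame(n,"top")[:1]])
E
```

```text
time_s: 10.68
ee_pos: [516.9, 311.4, 168.8]
ee_rot: [-179.9, -0.0, -24.1]
force: [0.1, -0.1, 0.3]
gripper_width: 91.6
gripper_force: 0.0
[516.92528688 311.36120832 168.76833627] [-1.79879234e+02 -3.68250162e-02 -2.40770045e+01] [2.99478607e+01 2.30181349e+01 9.08152933e+01 4.50172629e-02
 6.60472139e+01 1.44006593e+02]
bar_knob [(array([578., -78.,  42.]), 0.58)]
block [(array([630., -57.,  39.]), 0.81)]
bed [(array([574., -32.,  19.]), 0.7)]
```

View pics/t3c.png

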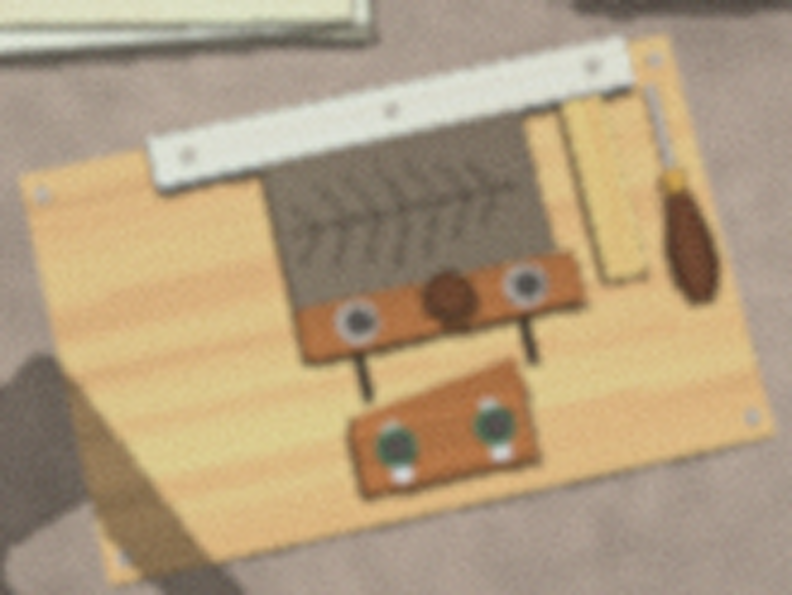

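View pics/s3c.png

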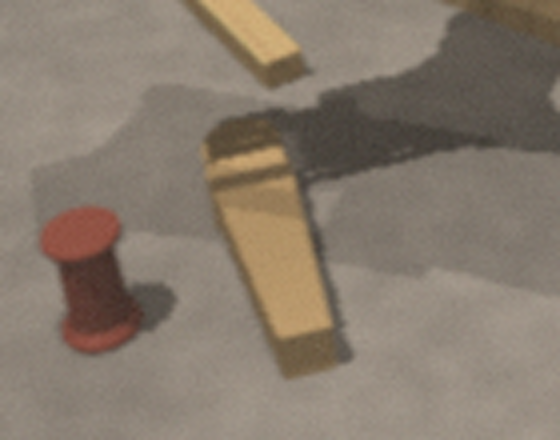

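The top picture shows the bar seated: the block's far edge lies along the fence, and the bar's back edge runs (305,363) to (585,305). The side crop shows the wedge undisturbed, with its head at (245,150) and the spool well clear. I'll descend to grasp the head.

```bash
python3 -m crank '-1 0.5 2.5 35 0 0 0;-1 0 0 35 0 0 0;-1 0 0 35 0 0 0;-1 0 0 25 0 0 0;-1 0 0 12 0 0 0;-1 0 0 6 0 0 0;-1 0 0 0 0 0 0'
python3 - <<'E'
from h import *
import cv2
s=env.state();print(s["ee_pos"],s["ee_rot"],s["force"])
u=grab_frame("side");cv2.imwrite("pics/s4c.png",cv2.resize(u[195:305,110:260],None,fx=4,fy=4,interpolation=cv2.INTER_CUBIC))
bc=[(-112.5,180),(-112.5,-180),(112.5,-180),(112.5,180)]
uv=px([(108,583),(775,433),(667,36),(22,177),(305,363),(585,305)],226,112,4.8)
B=[(x,y,18) for x,y in bc]+[(-23.5,55,43),(-23.5,-95,43)]
r=least_squares(lambda p:(proj(Tz(p,B))-uv).ravel(),[586,-58,11],loss="soft_l1");print(r.x,r.fun.round(1))
# cheek top z44: ramp edge ends
for c in [(349,420),(520,358),(362,498),(542,464)]:
    q=least_squares(lambda p:(proj(Tz(r.x,[(p[0],p[1],44)]))-px([c],226,112,4.8)).ravel(),[-50,0]).x;print(c,q.round(1))
E
```

```text
time_s: 11.8
ee_pos: [516.7, 305.7, 21.4]
ee_rot: [-180.0, -0.0, -24.4]
force: [0.0, 0.4, 0.4]
gripper_width: 91.3
gripper_force: 0.0
[516.66721944 305.69481012  21.39512201] [-1.79963333e+02 -3.21018089e-02 -2.44335799e+01] [0.02232367 0.42860788 0.41048901]
[585.53919079 -59.00186694  11.06622134] [-0.   0.5  0.   0.9 -0.  -0.  -0.8 -0.3  0.2 -0.2  0.5 -1. ]
(349, 420) [-57.9  40.5]
(520, 358) [-45.5 -53.3]
(362, 498) [-98.5  43.3]
(542, 464) [-101.5  -50.9]
```

View pics/s4c.png

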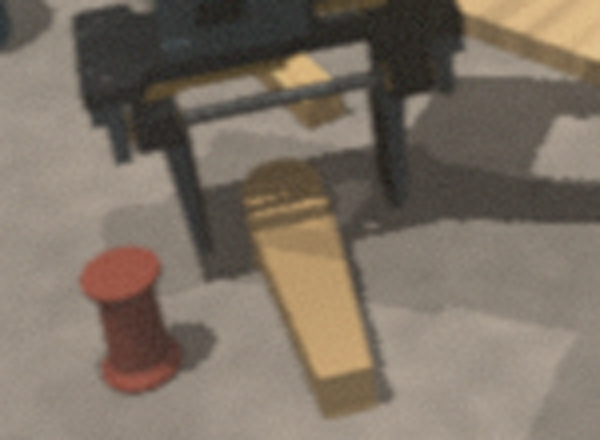

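The picture shows the head at (287,190) between the fingers, whose tips are at (205,270) and (395,200). Closing now.

```bash
python3 -m crank '1 0 0 0 0 0 0;1 0 0 0 0 0 0;1 0 0 0 0 0 0;1 0 0 0 0 0 0;1 0 0 0 0 0 0;1 0 0 0 0 0 0;1 0 0 0 0 0 0;1 0 0 0 0 0 0' 30
python3 -m crank '1 0 0 -30 0 0 0;1 0 0 -40 0 0 0;1 0 0 -40 0 0 0;1 0 0 0 0 0 0' 
```

```text
time_s: 12.85
ee_pos: [516.5, 306.0, 21.1]
ee_rot: [-180.0, -0.0, -24.4]
force: [-0.3, 2.0, 0.8]
gripper_width: 41.3
gripper_force: 30.0
time_s: 13.35
ee_pos: [517.7, 306.4, 133.9]
ee_rot: [-179.7, -0.2, -24.4]
force: [-0.2, 0.3, -1.7]
gripper_width: 40.6
gripper_force: 30.0
```

```bash
python3 -m crank '1 0 0 0 0 0 -10.7;1 0 0 0 0 0 -10.7;1 0 0 0 0 0 -10.7;1 0 0 0 0 0 -10.7;1 0 0 0 0 0 -10.7;1 0 0 0 0 0 -10.7;1 0 0 0 0 0 -10.7;1 0 0 0 0 0 -10.7;1 0 0 0 0 0 -10.7;1 0 0 0 0 0 -10.7'
python3 -m crank '1 0 0 0 0 0 -10.7;1 0 0 0 0 0 -7.8;1 0 0 0 0 0 0'
cat > st.py <<'E'
from h import *
def st():
    b=[585.54,-59.0,11.07]
    s=env.state();a=np.radians(b[2]);d=np.array(s["ee_pos"])[:2]-b[:2];c,n=np.cos(a),np.sin(a);f=s["force"]
    print("bed x %.1f y %.1f z %.1f yaw %.2f"%(d@[c,n],d@[-n,c],s["ee_pos"][2],s["ee_rot"][2]-b[2]),"F bed",np.round([f[0]*c+f[1]*n,-f[0]*n+f[1]*c,f[2]],1),"T",np.round(s["torque"],2),"t",round(s["time_s"],2),round(s["gripper_width"],1))
if __name__=="__main__": st()
E
python3 st.py
```

```text
time_s: 14.6
ee_pos: [514.9, 305.0, 128.8]
ee_rot: [-179.8, 0.2, 82.9]
force: [0.3, -0.5, -1.4]
gripper_width: 41.0
gripper_force: 30.0
time_s: 14.98
ee_pos: [515.1, 305.1, 129.1]
ee_rot: [-179.8, 0.1, 101.0]
force: [0.4, -0.9, -1.3]
gripper_width: 41.0
gripper_force: 30.0
bed x 0.8 y 370.8 z 129.1 yaw 89.92 F bed [ 0.2 -1.  -1.3] T [ 0.05 -0.05 -0.02] t 14.97 41.0
```

```bash
python3 -m crank '1 -28 -8 0 0 0 0;1 -28 -8 0 0 0 0;1 -28 -8 0 0 0 0;1 -28 -8 0 0 0 0;1 -28 -8 0 0 0 0;1 -28 -8 0 0 0 0;1 0 0 25 0 0 0;1 0 0 25 0 0 0;1 0 0 20 0 0 0;1 0 0 0 0 0 0'
python3 - <<'E'
from h import *
import cv2,st
st.st()
t=grab_frame("top");cv2.imwrite("pics/t5c.png",cv2.resize(t[140:240,190:360],None,fx=4.7,fy=4.7,interpolation=cv2.INTER_CUBIC))
E
```

```text
time_s: 16.23
ee_pos: [499.5, 131.2, 59.0]
ee_rot: [-179.7, 0.0, 101.0]
force: [0.1, 0.4, -0.9]
gripper_width: 41.0
gripper_force: 30.0
bed x -47.9 y 203.1 z 59.0 yaw 89.91 F bed [ 0.2  0.4 -0.9] T [ 0.09 -0.07  0.  ] t 16.23 41.0
```

View pics/t5c.png

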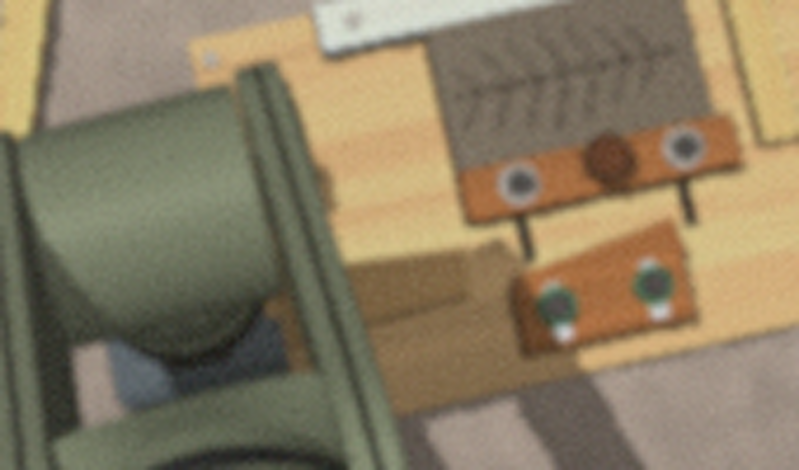

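The picture shows the thin end of the wedge, with tip corners near (462,250) and (467,297), just outside the gap mouth at about (500,250). I'll turn those into bed coordinates.

```bash
python3 - <<'E'
from h import *
b=[585.54,-59.0,11.07]
for c in [(462,250),(467,297)]:
    print(least_squares(lambda p:(proj(Tz(b,[(p[0],p[1],64)]))-px([c],190,140,4.7)).ravel(),[-30,70]).x.round(1))
E
```

```text
[-39.6  64.2]
[-64.   67.2]
```

```bash
python3 -m crank '1 0 0 10 0 0 0;1 0 0 5 0 0 0;1 0 0 0 0 0 0'; python3 st.py;python3 -m crank '1 0 0 1.5 0 0 0;1 0 0 1.5 0 0 0;1 0 0 0 0 0 0'; python3 st.py
```

```text
time_s: 16.65
ee_pos: [501.2, 131.6, 45.7]
ee_rot: [-180.0, 0.0, 101.1]
force: [0.0, 0.6, -1.7]
gripper_width: 41.2
gripper_force: 30.0
bed x -46.2 y 203.3 z 45.7 yaw 90.01 F bed [ 0.1  0.6 -1.7] T [ 0.07 -0.07  0.07] t 16.65 41.2
time_s: 17.02
ee_pos: [501.4, 131.6, 42.9]
ee_rot: [-180.0, 0.0, 101.1]
force: [-0.2, -0.1, -1.2]
gripper_width: 40.6
gripper_force: 30.0
bed x -46.0 y 203.2 z 42.9 yaw 90.01 F bed [-0.2 -0.  -1.2] T [ 0.09 -0.06  0.04] t 17.02 40.6
```

```bash
cat > edge.py <<'E'
from h import *
import cv2,st
def rect(z,ys,xs,n=6):
    im=np.mean([grab_frame("top").astype(np.float32) for _ in range(n)],0)
    X,Y=np.meshgrid(xs,ys); P=np.c_[X.ravel(),Y.ravel(),np.full(X.size,z)]
    uv=proj(Tz([585.54,-59.0,11.07],P)).astype(np.float32)
    return cv2.remap(im,uv[:,0].reshape(X.shape),uv[:,1].reshape(X.shape),cv2.INTER_CUBIC)
if __name__=="__main__":
    st.st()
    ys=np.arange(60,121,5.);xs=np.arange(-80,-9,3.)
    r=rect(st.env.state()["ee_pos"][2]+5,ys,xs)
    print("x    ",xs.astype(int))
    for y,row in zip(ys,r.mean(2)): print(int(y),row.astype(int))
    for n in("wedge_tip","wedge"):
      for c in("top","side"):print(n,c,[(np.round(d["point"]),round(d["p"],2)) for d in models.search_frame(n,c)[:2]])
E
python3 edge.py
```

```text
bed x -46.0 y 203.2 z 42.9 yaw 90.01 F bed [-0.2 -0.  -1.2] T [ 0.09 -0.06  0.04] t 17.02 40.6
x     [-80 -77 -74 -71 -68 -65 -62 -59 -56 -53 -50 -47 -44 -41 -38 -35 -32 -29
 -26 -23 -20 -17 -14 -11]
60 [110 105 104 104 107 112 116 116 115 114 114 112 110 106 115 149 174 179
 172 160 158 160 157 152]
65 [109 105 103 105 106 111 110 106 106 104 102 103 102 100 114 151 175 178
 177 175 175 174 173 171]
70 [109 106 101 104 107 103  91  91  98 101 100 100 100 100 112 145 171 179
 178 175 173 173 171 170]
75 [109 105 104 104 105 103  90  90  97  99 100  99  99  98 106 141 170 179
 176 175 174 174 172 169]
80 [108 105 103 104 107 102  89  93  99 100 100  98 100  98 104 135 168 178
 177 175 173 174 172 168]
85 [108 105 104 105 105  99  86  91  97  98  98  98 100  98 103 129 165 178
 177 176 175 173 173 169]
90 [108 104 103 103 106  95  85  91  97  96  98  96  96  96  99 123 160 178
 178 175 174 172 173 168]
95 [107 105 102 106 106  96  86  93  98  97  96  99  96  96  99 124 161 177
 177 176 176 174 171 168]
100 [109 104 104 105 103  90  83  93  98  96  98  96  95  96  97 123 163 178
 178 176 174 174 172 168]
105 [109 104 103 105 102  87  85  93  95  95  96  96  96  95  98 125 162 176
 179 177 174 173 172 167]
110 [108 105 103 105 102  87  84  93  94  95  95  95  94  96  93 112 152 177
 178 177 173 173 171 168]
115 [107 104 103 105 101  88  87  92  95  95  95  95  96  93  92 102 139 170
 178 177 175 174 170 167]
120 [ 96  93  93  97  95  85  84  88  94  91  93  93  92  94  93  96 127 166
 179 179 176 174 172 168]
wedge_tip top [(array([516.,  29.,  48.]), 0.87)]
wedge_tip side [(array([449., 342.,  25.]), 0.67)]
wedge top [(array([515.,  26.,  50.]), 0.9), (array([581., -88.,  18.]), 0.46)]
wedge side [(array([456., 344.,  30.]), 0.83)]
```

```bash
python3 -m crank '1 0 -1.5 0 0 0 -4.6;1 0 0 0 0 0 0;1 0 0 0 0 0 0'; python3 edge.py | sed -n '1,7p;12,20p;26,32p'
```

```text
time_s: 17.9
ee_pos: [500.0, 131.4, 43.0]
ee_rot: [180.0, 0.0, 105.6]
force: [-0.2, -1.1, -1.0]
gripper_width: 41.1
gripper_force: 30.0
bed x -47.4 y 203.3 z 43.0 yaw 94.55 F bed [-0.4 -1.1 -1. ] T [ 0.   -0.05 -0.  ] t 17.9 41.1
x     [-80 -77 -74 -71 -68 -65 -62 -59 -56 -53 -50 -47 -44 -41 -38 -35 -32 -29
 -26 -23 -20 -17 -14 -11]
60 [108 104 105 107 108 113 115 117 115 114 113 113 109 106 115 144 171 177
 171 159 158 159 158 151]
65 [110 106 104 103 106 112 115 115 113 106 101 104 104 103  99 109 139 163
 172 174 175 174 173 170]
80 [109 104 104 105 107 111 115 112  98  86  93  97  98  99 100 118 148 162
 170 175 174 174 172 168]
85 [109 106 103 104 107 110 114 114  98  88  94  98  99  98  99 121 151 162
 170 175 175 172 172 169]
90 [107 105 104 104 106 112 114 108  90  88  96  98  97  96  99 130 154 164
 171 174 176 173 171 167]
95 [107 106 102 105 108 111 115 107  88  92  97  97  97  96 105 132 156 160
 168 174 174 174 172 168]
100 [107 104 101 105 108 112 115 102  87  89  95  96  96  94 105 136 156 160
115 [108 104 103 105 107 113 108  90  88  93  95  95  94  95  97 123 151 158
 167 173 174 173 171 166]
120 [ 97  97  98  98 102 107 100  85  88  92  93  93  94  94  92 113 144 157
 165 176 176 174 171 167]
wedge_tip top [(array([523.,  31.,  47.]), 0.8), (array([579., -87.,  16.]), 0.49)]
wedge_tip side [(array([449., 342.,  25.]), 0.67)]
wedge top [(array([522.,  29.,  53.]), 0.87)]
```

```bash
python3 -m crank '1 0 0 2.5 0 0 0;1 -10 -0.8 0 0 0 0;1 -10 -0.8 0 0 0 0;1 -10 -0.8 0 0 0 0;1 -10 -0.8 0 0 0 0;1 0 0 0 0 0 0'; python3 st.py; python3 -m crank '1 -10 -0.8 0 0 0 0;1 -10 -0.8 0 0 0 0;1 0 0 0 0 0 0'; python3 st.py
```

```text
time_s: 19.15
ee_pos: [507.9, 91.1, 40.5]
ee_rot: [180.0, 0.0, 105.6]
force: [-0.6, 0.4, -1.1]
gripper_width: 41.2
gripper_force: 30.0
bed x -47.4 y 162.2 z 40.5 yaw 94.53 F bed [-0.5  0.5 -1.1] T [ 0.03 -0.02  0.01] t 19.15 41.2
time_s: 19.52
ee_pos: [511.8, 71.6, 40.5]
ee_rot: [180.0, 0.0, 105.6]
force: [-0.8, 0.1, -1.5]
gripper_width: 40.7
gripper_force: 30.0
bed x -47.3 y 142.4 z 40.5 yaw 94.56 F bed [-0.8  0.2 -1.5] T [ 0.01 -0.12 -0.02] t 19.52 40.7
```

```bash
python3 -m crank '1 -8 -0.6 1 0 0 0;1 0 0 0 0 0 0'; python3 st.py; python3 -m crank '1 -8 -0.6 1 0 0 0;1 0 0 0 0 0 0'; python3 st.py;python3 -m crank '1 0 1.5 0.5 0 0 0;1 0 0 0 0 0 0'; python3 st.py
```

```text
time_s: 19.77
ee_pos: [513.2, 64.0, 39.4]
ee_rot: [-180.0, 0.0, 105.7]
force: [-0.5, 0.5, -0.9]
gripper_width: 40.9
gripper_force: 30.0
bed x -47.3 y 134.6 z 39.4 yaw 94.59 F bed [-0.4  0.5 -0.9] T [ 0.04 -0.09 -0.  ] t 19.77 40.9
time_s: 20.02
ee_pos: [515.5, 56.4, 39.0]
ee_rot: [179.9, 0.0, 105.7]
force: [0.9, 0.5, 3.2]
gripper_width: 41.0
gripper_force: 29.9
bed x -46.6 y 126.7 z 39.0 yaw 94.61 F bed [1.  0.3 3.2] T [ 0.11 -0.1   0.05] t 20.02 41.0
time_s: 20.27
ee_pos: [515.5, 56.4, 38.9]
ee_rot: [-179.9, 0.0, 105.7]
force: [-3.9, -2.1, 11.5]
gripper_width: 40.9
gripper_force: 29.9
bed x -46.5 y 126.7 z 38.9 yaw 94.65 F bed [-4.2 -1.3 11.5] T [-0.37  0.53  0.01] t 20.27 40.9
```

```bash
python3 -m crank '1 0 -1 -1.5 0 0 0;1 0 0 0 0 0 0'; python3 st.py; python3 -m crank '0.3 0 0 0 0 0 0;0 0 0 0 0 0 0;0 0 0 0 0 0 0;0 0 0 0 0 0 0;0 0 0 -20 0 0 0;0 0 0 -30 0 0 0;0 0 0 0 0 0 4.6;0 0 0 0 0 0 0'; python3 st.py
python3 - <<'E'
from edge import *
ys=np.arange(-60,161,10.);xs=np.arange(-80,-9,3.)
r=rect(44,ys,xs)
print("x    ",xs.astype(int))
for y,row in zip(ys,r.mean(2)): print(int(y),row.astype(int))
E
```

```text
time_s: 20.52
ee_pos: [515.3, 56.6, 39.3]
ee_rot: [180.0, 0.0, 105.7]
force: [0.2, -0.1, -0.2]
gripper_width: 41.4
gripper_force: 29.9
bed x -46.7 y 127.0 z 39.3 yaw 94.63 F bed [ 0.1 -0.2 -0.2] T [-0.01 -0.21  0.07] t 20.52 41.4
time_s: 21.52
ee_pos: [515.2, 56.7, 89.7]
ee_rot: [180.0, 0.0, 101.1]
force: [-0.2, 0.1, -0.9]
gripper_width: 45.5
gripper_force: 0.0
bed x -46.8 y 127.1 z 89.7 yaw 90.07 F bed [-0.2  0.1 -0.9] T [-0.01 -0.11  0.  ] t 21.52 45.5
x     [-80 -77 -74 -71 -68 -65 -62 -59 -56 -53 -50 -47 -44 -41 -38 -35 -32 -29
 -26 -23 -20 -17 -14 -11]
-60 [159 162 170 175 177 177 177 177 178 164 121  82  71  68  70  69  71  64
  59  82 124 144 138 121]
-50 [ 92  93  94  99  97  84  76  76  83  99 108 116 145 165 172 177 176 150
  99  85 108 114 113 110]
-40 [ 58  58  60  62  72  74  72  68  70  68  67  93 140 166 172 174 173 147
  97  83 104 103  95  88]
-30 [ 50  50  50  54  80 104  90  70  69  68  76 120 159 170 172 174 168 133
  87  67  68  64  63  67]
-20 [ 65  65  65  70  70  73  70  69  69  66  97 145 169 171 170 174 175 158
 108  72  64  57  57  64]
-10 [ 69  69  69  70 
[... 946 characters left out ...]
2  61  63  60  56  45  43  57  57  53  55  61  70  76
  81  88  91  94  98 100]
100 [42 50 57 60 60 57 42 32 31 48 56 54 53 59 59 59 67 73 81 84 89 93 98 99]
110 [ 40  50  59  62  61  53  39  31  37  54  58  51  51  58  62  60  66  73
  77  83  87  92  94 100]
120 [40 50 59 62 62 54 40 30 36 52 58 53 50 58 66 61 63 70 75 83 86 91 95 98]
130 [42 51 57 60 60 55 43 34 30 40 50 57 54 51 49 52 60 68 74 82 84 90 92 97]
140 [45 70 91 93 94 94 90 87 79 54 38 41 51 57 55 54 53 57 62 73 81 88 90 95]
150 [ 52  73  93 100  97  99  99  99 100  99  96  84  66  47  43  46  51  58
  60  61  64  66  68  71]
160 [ 57  63  78  90  92  91  91  97 102 105 105 106 105 104 100  94  82  64
  56  61  64  64  66  69]
```

```bash
python3 -m crank '1 24 0 0 0 0 0;1 24 0 0 0 0 0;1 0 0 0 0 0 0;1 0 0 0 0 0 0;1 0 0 20 0 0 0;1 0 0 20 0 0 0;1 0 0 9 0 0 0;1 0 0 0 0 0 0;1 0 0 0 0 0 0' 30; python3 st.py;  python3 -m crank '1 -8 0 0 0 0 0;1 -4 0 0 0 0 0;1 -4 0 0 0 0 0;1 -4 0 0 0 0 0;1 0 0 0 0 0 0'; python3 st.py
```

```text
time_s: 22.95
ee_pos: [506.6, 103.7, 41.0]
ee_rot: [179.9, 0.0, 101.1]
force: [0.0, 0.6, -0.9]
gripper_width: 0.3
gripper_force: 0.0
bed x -46.2 y 174.8 z 41.0 yaw 90.00 F bed [ 0.1  0.6 -0.9] T [ 0.01 -0.09  0.02] t 22.95 0.3
time_s: 23.58
ee_pos: [509.9, 83.9, 40.5]
ee_rot: [180.0, 0.0, 101.1]
force: [0.3, 0.1, -0.4]
gripper_width: 0.0
gripper_force: 0.0
bed x -46.8 y 154.8 z 40.5 yaw 90.00 F bed [ 0.3  0.  -0.4] T [-0.03 -0.08  0.  ] t 23.57 0.0
```

```bash
for i in 1 2 3; do :; done; python3 -m crank '1 -3 0 0 0 0 0;1 -3 0 0 0 0 0;1 0 0 0 0 0 0'|grep force:; python3 st.py; python3 -m crank '1 -3 0 0 0 0 0;1 -3 0 0 0 0 0;1 0 0 0 0 0 0'|grep force:; python3 st.py; python3 -m crank '1 -3 0 0 0 0 0;1 0 0 0 0 0 0'|grep force:; python3 st.py
```

```text
force: [-0.0, -0.3, -0.3]
gripper_force: 0.0
bed x -46.8 y 148.8 z 40.4 yaw 90.01 F bed [-0.1 -0.3 -0.3] T [ 0.05 -0.2  -0.04] t 23.95 0.6
force: [1.4, 5.7, -0.4]
gripper_force: 3.0
bed x -45.6 y 144.0 z 40.7 yaw 89.95 F bed [ 2.5  5.3 -0.4] T [ 1.18 -0.27  0.07] t 24.32 0.5
force: [-1.3, 16.0, 1.0]
gripper_force: 7.3
bed x -45.3 y 143.1 z 40.8 yaw 89.84 F bed [ 1.8 15.9  1. ] T [ 2.64 -0.09  0.08] t 24.57 0.6
```

```bash
python3 -m crank '1 -1.3 0 0 0 0 0;1 0 0 0 0 0 0;1 0 0 0 0 0 0'|grep force:; python3 st.py; python3 -m crank '1 0 0 0 0 0 0;1 0 0 0 0 0 0'|grep force:; python3 st.py
```

```text
force: [-1.1, 19.0, 1.3]
gripper_force: 9.5
bed x -45.3 y 143.0 z 40.8 yaw 89.80 F bed [ 2.6 18.9  1.3] T [ 3.47 -0.04  0.12] t 24.95 0.7
force: [-0.8, 19.3, 1.3]
gripper_force: 9.5
bed x -45.3 y 143.0 z 40.8 yaw 89.80 F bed [ 3.  19.1  1.3] T [ 3.46 -0.04  0.06] t 25.2 0.3
```

```bash
python3 -m crank '1 -0.9 0 0 0 0 0;1 0 0 0 0 0 0;1 0 0 0 0 0 0'|grep force:; python3 st.py; python3 -m crank '1 3 0 0 0 0 0;1 6 0 0 0 0 0;1 20 0 0 0 0 0;1 20 0 -20 0 0 0;1 25 0 -40 0 0 0;1 30 0 -40 0 0 0;1 40 -10 0 0 0 0;1 40 -10 0 0 0 0;1 40 -20 0 0 0 0;1 0 0 0 0 0 0'|grep pos:; python3 - <<'E'
from edge import *
st.st()
ys=np.arange(-60,151,10.);xs=np.arange(-74,-9,3.)
r=rect(44,ys,xs)
print("x    ",xs.astype(int))
for y,row in zip(ys,r.mean(2)): print(int(y),*row.astype(int))
for n in("wedge_tip","wedge","wedge_end","bar_knob","block"):
  for c in("top","side"):
    d=models.search_frame(n,c)[:1]
    if d:
      p=np.array(d[0]["point"]);a=np.radians(11.07);q=p[:2]-[585.54,-59.]
      print(n,c,np.round(p),"bed",np.round([q@[np.cos(a),np.sin(a)],q@[-np.sin(a),np.cos(a)]]),round(d[0]["p"],2))
E
```

```text
force: [-1.1, 23.2, 1.3]
gripper_force: 11.1
bed x -45.3 y 142.9 z 40.8 yaw 89.76 F bed [ 3.4 23.   1.3] T [4.07 0.1  0.12] t 25.57 0.6
ee_pos: [429.2, 280.5, 140.2]
bed x -88.2 y 363.2 z 140.2 yaw 90.23 F bed [ 0.3 -1.3 -0.8] T [-0.01 -0.05  0.02] t 26.82 0.1
x     [-74 -71 -68 -65 -62 -59 -56 -53 -50 -47 -44 -41 -38 -35 -32 -29 -26 -23
 -20 -17 -14 -11]
-60 178 182 184 183 184 183 183 168 124 86 73 71 74 74 73 68 60 85 127 148 141 126
-50 119 123 119 111 111 117 121 127 130 134 154 170 176 181 180 154 103 88 111 117 115 114
-40 88 95 113 121 117 113 113 112 110 125 153 171 176 179 178 149 100 86 109 106 96 95
-30 76 85 129 166 146 117 112 112 114 127 145 143 139 148 147 127 101 81 72 67 66 69
-20 109 111 116 120 116 113 114 113 125 151 166 166 167 167 167 167 163 134 89 62 62 68
-10 114 114 114 119 118 116 114 119 137 158 165 166 166 164 166 166 163 146 124 114 104 96
0 115 114 115 119 118 114 115 127 150 162 164 164 164 165 164 165 163 142 122 117 117 118
10 103 107 113 119 119 116 118 134 154 161 162 160 162 160 162 161 159 141 122 116 119 121
20 80 88 121 150 137 121 125 145 157
[... 1037 characters left out ...]
 181 178 176 172
140 171 172 175 181 185 185 183 182 183 183 180 178 175 176 179 182 183 181 180 178 174 171
150 171 172 175 180 183 184 182 183 185 184 181 178 174 174 178 180 182 181 179 178 176 172
wedge_tip top [533.  -9.  44.] bed [-42.  59.] 0.6
wedge_tip side [449. 342.  25.] bed [-57. 420.] 0.67
wedge top [533. -12.  44.] bed [-43.  56.] 0.84
wedge side [456. 344.  30.] bed [-50. 420.] 0.83
wedge_end top [533. -10.  40.] bed [-42.  58.] 0.86
wedge_end side [455. 338.  30.] bed [-52. 414.] 0.75
bar_knob top [581. -78.  42.] bed [ -8. -17.] 0.9
bar_knob side [570. -69.  47.] bed [-17.  -7.] 0.8
block top [629. -58.  41.] bed [43. -7.] 0.69
block side [629. -36.  42.] bed [47. 14.] 0.58
```

```bash
python3 -c "
from workcell import env
print(env.job_done())"
```

```text
the job is handed in; nothing more can be done
None
```

I handed the job in at about 27 s: the block is held against the fence by the seated bar, and the wedge lies flush between bar and ramp, jammed with a steady push of about 23 N, with the arm withdrawn and the other things left alone.

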